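# Clear the crank, then wind the demo grill's grate up to shelf height

## Robot

A 7-joint arm with a two-finger parallel gripper is mounted at the origin on the work surface. World frame = base frame: x ahead of the robot, y to its left, z up, the work surface at z = 0. Lengths are in m, angles in rad, forces in N, time in s.
With the tool pointing down it reaches from about 0.4 to 0.9 m from the base axis. Payload 5.5 kg.
Tool frame: the origin (TCP) lies on the centre line of the jaws, within the pads' length; the fingertips stand 17 mm ahead of it and the grasp point (between the pads) lies 2 mm behind it; z points along the fingers, y is the direction in which the jaws open and shut (so a half turn about z gives the same grasp; the last joint's range is limited). The gripper opens to 92 mm and grips with 3 to 60 N. Pads are 19 mm wide; open, the fingers measure 130 mm over their backs; the gripper's body (75 mm by 190 mm) begins 47 mm behind the grasp point.
Start: joints at [-0.883, 0.501, -0.427, 1.55, 0.221, 1.138, -0.21], TCP at [0.268, 0.592, 0.244] pointing down, gripper open.
Joint ranges: [-2.88, 2.88], [-0.31, 2.03], [-1.54, 1.56], [0.2, 2.42], [-1.41, 4.55], [0.19, 2.02], [-2.57, 2.57]. Speed limits (rad/s): [2.57, 2.57, 3.14, 3.14, 3.14, 3.14, 3.14].

## Interface

Orientations are given as a unit quaternion [x, y, z, w].
In Python, from workcell import env gives the robot as it stands. The module is installed in compiled form; this text tells all that it offers.
- The arm moves only by the tool send_rows, never from a script. Its argument "increments" is text: rows parted by semicolons, each of 7 numbers parted by spaces: the shift along the world's x, y, z in units of 50 mm (1.0 is 50 mm), then the turn, a rotation vector about the world's x, y, z in rad, then the closure in counts, from 0 (fully open) to 255 (shut). In form: tx ty tz wx wy wz grip; .... A call has 1 to 20 rows; each row is the pose to reach, as a shift and turn from the pose commanded when the call began; what a row does not reach only later rows make up. A row lasts 1/8 s, in which the tool goes at most 62.5 mm and 10.7 degrees, less where a joint would pass 70% of its speed; a pose out of reach is approached as far as the arm can. A call with a gripper value outside its range is refused whole. The fingers move at their own pace and stop on an object; the grip force is fixed at half the most. Time passes only in rows, so rows that repeat a pose let the fingers close. It gives the time, the measured TCP pose, the force and the opening at its end, in the units of the state.
- env.state(): the state, without advancing time (a new reading comes with each control period).
- env.capture(name): name is "scene" or "top" or "wrist"; returns the picture (400x640x3 uint8, red, green, blue); there is no depth.
- env.camera_info(name): a dict with "fx", "fy", "cx", "cy" (pixels), "k1" (the pictures are not rectified: a ray, as slopes to the right and down, at radius r is drawn at 1 + k1 r^2 times it, then the intrinsics apply), "view" (4x4, takes a point from world to camera coordinates). Camera axes: x right, y down, z forward; pixel columns grow to the right and rows downward; lengths in m; the calibration is good to about 2 mm. A picture is of the moment at which its call begins: read the wrist's pose just before it. camera_info takes no time and is no camera call; for the wrist camera it gives the pose at the moment of the call.
- env.hand_in(): hands the job in, once; it reports no verdict.
Trained networks look in the newest picture that a camera, given by its name, has taken for a name from the list of things; names that differ only in an ending like _2 or _b are one class to them, and where a whole thing is asked for, a point or a joint stands for the part that bears it (a point fixed in the world has none). Each returns a list of dicts, best first, with "conf" (0 to 1); they miss things now and then, are a little off and sometimes report something else, mostly with a low value. They report only what shows in the picture. A call takes as long as a camera call. They do not tell look-alikes from the thing itself.
- env.spot_in(camera, query): "centre" ([x, y, z] in m, in world coordinates, good to about 4 mm: the middle of the surface that is visible of it).
- env.cut_out(camera, query): "pixels" (400x640 bool, what is visible of it).
The state is a dict: "time": time; "joint_pos": joint angles; "dq": joint speeds; "effort": joint torques, N m; "tool_pos": TCP position; "ee_rot": TCP orientation; "ft_force": force on the tool from outside, world axes, zero at the start; "torque": the same for the moment, N m; "gripper_width": opening from 0.0 (shut) to 1.0 (fully open).
Only numpy, scipy, OpenCV 4.12 (cv2) and the standard library are available. Lean on these libraries where they do the work, as an engineer would, in place of code of your own. Each camera call takes 0.05 s, during which the arm holds its last target.

## Task

On the shop's demo grill, first take the tall steel flask that stands in the crank's way and stand it upright on the free half of the wooden tray. Then swing the folded, ball-ended crank handle up until it stands upright, only then crank clockwise (seen from above) until the top of the grate is level with the side shelf next to it, and fold the handle back down flat over the crank arm. Do not knock or shift any of the other goods, and never tip the flask.

Things in the scene. Friction and masses are not known exactly. Their poses are not given: they have to be found in the camera images.
- flask_mid (a point): centre (half-way up, 86 mm above its foot) of the loose, closed, slim steel flask, an upright cylinder 56 mm in diameter and 172 mm tall, 0.2 to 0.4 kg; it starts standing on the table beside the grill's mast, in the circle that the crank sweeps; z is its own axis
- tray: fixed wooden tray, 200 mm along its x by 160 mm along its y, rim 6 mm thick and 16 mm high, inner floor 6 mm above the table; origin at the centre of its underside. Two gas cartridges stand in its +x half; its -x half is free, and a good place for the flask is at tray x = -45 mm, y = 0. A fixed kettle, 130 mm tall, stands beyond the tray's +x end
- mast_top (a point): fixed point on the crank's vertical axis at the height of the arm's top face, 136 mm above the table (the table is z = 0). Its axes are the grill's: the bowl, grate and then the side shelf lie towards +y of it, the other sides of the mast are open table. The mast is 22 mm thick, the crank's hub 32 mm in diameter and no higher than this point. A fixed low skillet (35 mm tall) lies on the table between the robot and the grill
- crank (a joint): turn of the crank about the mast, rad, growing clockwise seen from above; at 0 the arm points 200 degrees (counter-clockwise from the grill's +x axis), at value q it points 200 degrees - q. One turn lifts the grate 40 mm. It needs about 0.12 N m, stays where it is left and has a stop at 11.5 rad, which is higher than wanted. The arm is a flat bar 14 mm wide and 12 mm thick that ends 73 mm from the axis
- fold_pivot (a point): the hinge of the folding handle, near the outer end of the crank arm: 65 mm from the mast axis and 21 mm above the arm's top face, between two small steel cheeks 20 mm apart over their outsides. Its x axis points outward along the arm, its y axis is the hinge axis
- fold (a joint): fold of the handle, rad: 0 = folded flat, the handle lying level above the arm and pointing from its hinge inward across the mast axis; 1.57 = standing upright on the arm's end (stop). It stays where it is left (about 0.06 N m)
- ball (a point): centre of the wooden ball, 28 mm in diameter, at the free end of the folding handle, 66 mm from its hinge (so folded it lies over the mast, with 7 mm of air under it). Between ball and hinge the handle is a round wooden sleeve, at most 19 mm thick; sleeve and ball together spin freely on their pin, so the ball can be held with a steady wrist while cranking
- grate (a joint): height of the grate above its lowest position, m; driven by the crank (0.040 m per turn); its top is level with the side shelf at 0.055
- grate_top (a point): centre of the top of the 202 x 210 mm steel bar grate, which moves straight up and down above the fire bowl
- shelf_top (a point): centre of the top of the grill's fixed side shelf, a steel plate 200 x 120 mm, top 100 mm above the table, next to the grate's far edge; a pot stands on it
- pot: bystander: aluminium pot, 100 mm in diameter, 85 mm tall, standing on the side shelf; origin under its centre
- lantern: bystander: lantern with green foot, 84 mm in diameter, 215 mm tall with its bail, standing on the table near the mast; origin under its centre
- mug: bystander: steel mug, 76 mm in diameter, 85 mm tall, beyond the mast, beside the fire bowl; origin under its centre
- cartridge_a: bystander: grey gas cartridge on the tray, 60 mm in diameter, 100 mm tall; origin under its centre
- cartridge_b: bystander: brass-coloured gas cartridge on the tray, 60 mm in diameter, 100 mm tall; origin under its centre
Things that resemble listed ones, but are neither listed nor needed, are in the scene too. What is shaped like the part that bears flask_mid but orange or turquoise is not meant.

How it is judged:
On the way, in this order (a step that is already met when the one before it is completed fails the run):
1. the flask stands upright on the tray, let go, with the crank handle still folded and the grate not yet wound up (x of flask_mid in the frame of tray between -0.08 and 0.08 m and y of flask_mid in the frame of tray between -0.06 and 0.06 m and z of flask_mid in the frame of tray between 0.07 and 0.105 m and angle between flask_mid's own z axis and vertical below 0.1 rad and contact force between flask and the fingers below 0.1 N and value of joint fold below 0.6 rad and value of joint grate below 0.032 m), for 0.2 s.
2. the handle stands upright, with the grate not yet wound up (value of joint fold above 1.35 rad and value of joint grate below 0.036 m), for 0.1 s.
3. cranked with the handle upright until the grate is level with the side shelf (within 7 mm) (z of grate_top in the frame of shelf_top between -0.007 and 0.007 m and value of joint fold above 1.1 rad), for 0.2 s.
At the end, for the whole second after the job is handed in: The top of the grate is within 7 mm of the height of the side shelf's top, the handle is folded down to within 0.15 rad of flat, and the flask stands at rest, upright (within 0.1 rad), on the tray's floor inside its rim (z of grate_top in the frame of shelf_top between -0.007 and 0.007 m and x of flask_mid in the frame of tray between -0.08 and 0.08 m and y of flask_mid in the frame of tray between -0.06 and 0.06 m and z of flask_mid in the frame of tray between 0.07 and 0.105 m and angle between flask_mid's own z axis and vertical below 0.1 rad and value of joint fold below 0.15 rad and linear speed of flask below 0.02 m/s); the robot touches nothing.
It fails at once if the flask is tipped (more than 0.6 rad) (angle between flask_mid's own z axis and vertical above 0.6 rad).
It fails at once if any of the other goods (pot, lantern, mug, cartridges) is shifted by more than 25 mm (distance of any of pot, lantern, mug, cartridge_a, cartridge_b from where it was at the start of the episode above 0.025 m).
It fails at once if any of the other goods is knocked over (tilted more than 0.4 rad) (angle between any of pot, lantern, mug, cartridge_a, cartridge_b's own z axis and vertical above 0.4 rad).
It also fails if it takes over 72 s, if anything falls off the work surface, if the arm or the gripper's body presses on something with over 40 N, if the wrist force passes 120 N, or if a joint passes its speed limit or range.

## Working session

There is one attempt and no reset: what is moved stays moved. The work goes in short steps, Python scripts to look and compute and a tool call to move; the robot and the scene stay as the last step left them, time stands still between calls to the robot, and variables do not carry over. Pictures are saved under pics/ and viewed, and the job is handed in when it is done.

Besides the shell and the picture viewer there is one more tool, called as a command line: name --argument value ..., lists and objects as JSON in quotes. send_rows: Moves the arm, as the interface text tells. Its arguments: {"type":"object","properties":{"increments":{"type":"string"}},"required":["increments"]}

```bash
mkdir -p pics
python3 - <<'E'
from workcell import env
import cv2
s=env.state()
for k,v in s.items(): print(k,v)
for n in ["scene","top","wrist"]:
    im=env.capture(n); cv2.imwrite(f"pics/{n}0.png",im[:,:,::-1])
    i=env.camera_info(n); print(n,{k:(v if k!='view' else [list(map(lambda x:round(float(x),3),r)) for r in v]) for k,v in i.items()})
E
```

```text
time 0.0
joint_pos [-0.88280101  0.50187952 -0.42678909  1.55143229  0.2207893   1.13829049
 -0.21033059]
dq [ 3.59849739e-05 -2.73355304e-04  6.07546551e-04 -4.01697880e-04
  6.51561619e-04  9.62557223e-04 -8.22592423e-04]
effort [ 1.55049318e-03 -5.66593444e+01 -5.81520438e+00 -2.79102069e+01
 -6.85828691e-02  3.10822029e-02  1.95695284e-04]
tool_pos [0.2676532  0.59161062 0.24266564]
ee_rot [ 2.10797147e-01  9.77529338e-01 -9.45649606e-04 -2.48323093e-04]
ft_force [ 0.36165862  0.80990506 -0.90730106]
torque [-0.01109836  0.00667473 -0.02029152]
gripper_width 0.9984671231792744
scene {'fx': 365.72350417495113, 'fy': 365.72350417495113, 'cx': 314.99855577477587, 'cy': 193.30270693840836, 'k1': 0.02943157287189013, 'view': [[-0.252, 0.968, -0.015, 0.097], [0.647, 0.157, -0.747, -0.296], [-0.72, -0.198, -0.665, 1.468], [0.0, 0.0, 0.0, 1.0]]}
top {'fx': 434.2747758164766, 'fy': 434.2747758164766, 'cx': 316.4899670540125, 'cy': 203.28715706053094, 'k1': -0.09633688084940237, 'view': [[0.02, -1.0, -0.02, 0.044], [-0.987, -0.016, -0.161, 0.614], [0.161, 0.023, -0.987, 1.35], [0.0, 0.0, 0.0, 1.0]]}
wrist {'fx': 334.8050456040915, 'fy': 334.8050456040915, 'cx': 315.554957177045, 'cy': 196.7061157903384, 'k1': -0.0606853441029499, 'view': [[0.411, 0.911, -0.002, -0.649], [0.879, -0.396, 0.265, -0.034], [0.241, -0.111, -0.964, 0.391], [0.0, 0.0, 0.0, 1.0]]}
```

View pics/scene0.png

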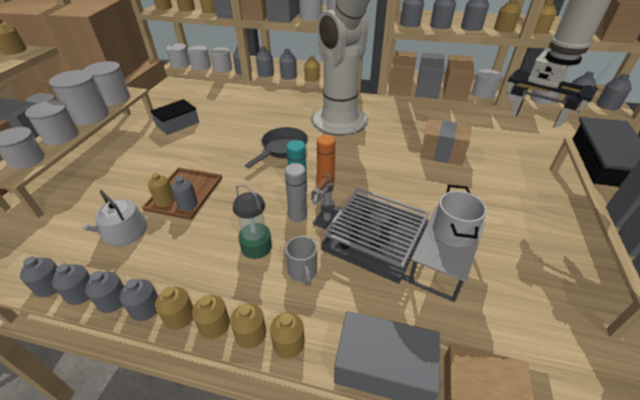

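View pics/top0.png

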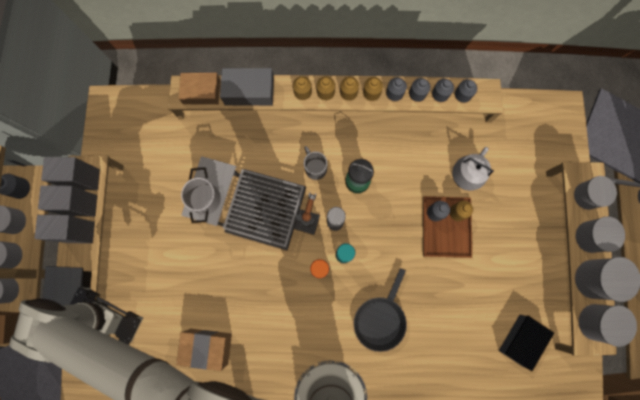

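View pics/wrist0.png

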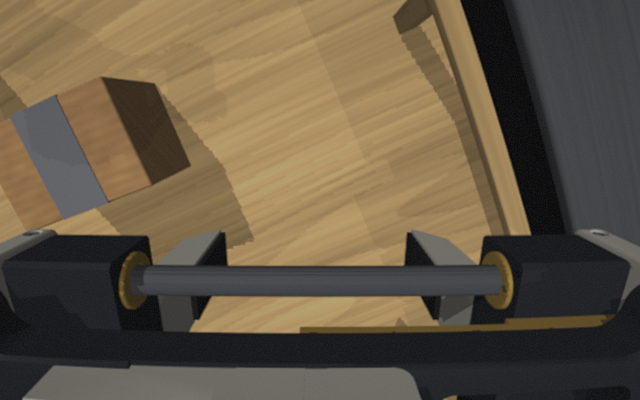

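The wanted flask is the bare steel one, at scene (296,190) and top (337,217). It could be confused with the turquoise one at scene (296,150) / top (346,253) and the orange one at scene (326,155) / top (320,268). Next I'll measure and take a crop to check the choice.

```bash
cat > h.py <<'E'
from workcell import env
import numpy as np, cv2
from scipy.optimize import least_squares
class Cam:
    def __init__(s,n):
        i=env.camera_info(n); s.i=i; s.V=np.array(i['view']); s.R=s.V[:3,:3]; s.t=s.V[:3,3]; s.c=-s.R.T@s.t
    def proj(s,P):
        P=np.atleast_2d(P); q=P@s.R.T+s.t; a=q[:,:2]/q[:,2:]; r2=(a**2).sum(1,keepdims=True)
        a=a*(1+s.i['k1']*r2); return a*[s.i['fx'],s.i['fy']]+[s.i['cx'],s.i['cy']]
    def ray(s,u,v):
        d=np.array([(u-s.i['cx'])/s.i['fx'],(v-s.i['cy'])/s.i['fy']]); a=d.copy()
        for _ in range(10): a=d/(1+s.i['k1']*(a@a))
        w=s.R.T@np.array([a[0],a[1],1.]); return s.c,w/np.linalg.norm(w)
    def at_z(s,u,v,z):
        c,d=s.ray(u,v); return c+d*(z-c[2])/d[2]
def tri(pairs):
    A=np.zeros((3,3));b=np.zeros(3)
    for c,d in pairs:
        M=np.eye(3)-np.outer(d,d);A+=M;b+=M@c
    return np.linalg.solve(A,b)
def crop(im,x0,y0,x1,y1,k,name):
    c=cv2.resize(im[y0:y1,x0:x1,::-1],None,fx=k,fy=k,interpolation=cv2.INTER_CUBIC); cv2.imwrite('pics/'+name,c)
E
python3 - <<'E'
from h import *
np.set_printoptions(precision=3,suppress=True)
S=env.capture('scene');T=env.capture('top')
np.save('S.npy',S);np.save('T.npy',T)
crop(S,220,120,420,290,4,'cs.png'); crop(T,280,130,400,290,4,'ct.png')
for q in ['flask_mid','tray','fold_pivot','ball','grate_top','shelf_top','crank','pot','lantern','mug','cartridge_a']:
    for c in ['scene','top']:
        print(q,c,[(np.round(d['centre'],3).tolist(),round(d['conf'],2)) for d in env.spot_in(c,q)][:4])
E
```

```text
flask_mid scene [([0.42, 0.044, 0.135], 0.85), ([0.468, -0.031, 0.152], 0.56), ([0.577, 0.082, 0.162], 0.21), ([0.634, 0.401, 0.158], 0.21)]
flask_mid top [([0.451, -0.038, 0.174], 0.83), ([0.553, -0.006, 0.172], 0.82), ([0.404, 0.041, 0.171], 0.5)]
tray scene [([0.531, -0.357, 0.004], 0.83)]
tray top [([0.523, -0.38, 0.008], 0.68)]
fold_pivot scene [([0.591, 0.079, 0.156], 0.8), ([0.636, 0.252, 0.06], 0.35)]
fold_pivot top [([0.572, 0.07, 0.162], 0.65)]
ball scene [([0.576, 0.076, 0.168], 0.74), ([0.754, 0.063, 0.054], 0.38)]
ball top [([0.572, 0.074, 0.165], 0.53)]
grate_top scene [([0.6, 0.221, 0.067], 0.64), ([0.533, -0.358, 0.007], 0.48)]
grate_top top [([0.588, 0.218, 0.068], 0.79)]
shelf_top scene [([0.637, 0.254, 0.061], 0.85)]
shelf_top top [([0.595, 0.242, 0.034], 0.83)]
crank scene [([0.592, 0.077, 0.155], 0.89)]
crank top [([0.577, 0.074, 0.161], 0.62)]
pot scene [([0.635, 0.403, 0.152], 0.76)]
pot top [([0.624, 0.41, 0.14], 0.63)]
lantern scene [([0.722, -0.065, 0.107], 0.65)]
lantern top [([0.682, -0.077, 0.169], 0.77)]
mug scene [([0.755, 0.06, 0.055], 0.76)]
mug top [([0.752, 0.061, 0.03], 0.69), ([0.575, 0.073, 0.159], 0.38)]
cartridge_a scene [([0.611, -0.326, 0.063], 0.82), ([0.614, -0.4, 0.065], 0.78)]
cartridge_a top [([0.593, -0.404, 0.082], 0.79), ([0.589, -0.328, 0.082], 0.76)]
```

View pics/cs.png

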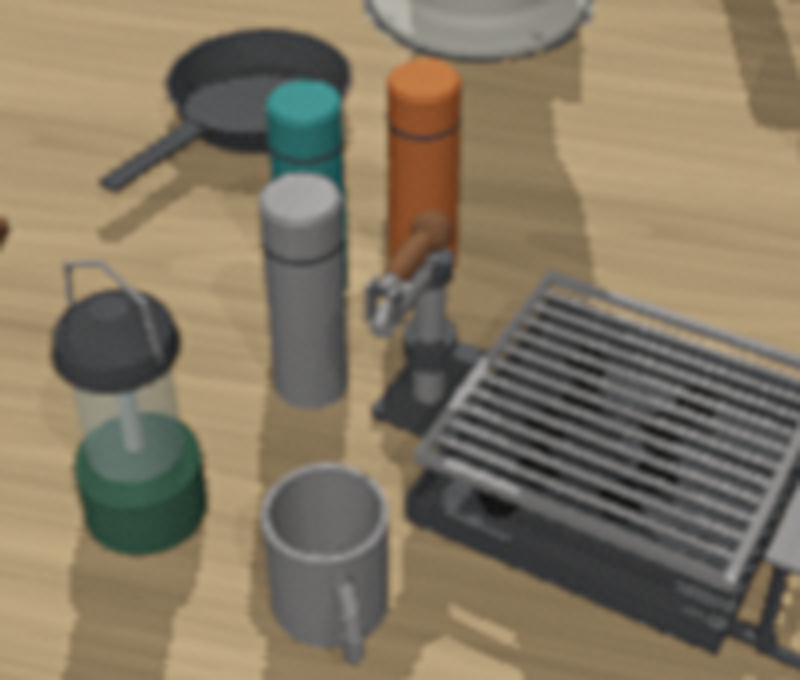

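View pics/ct.png

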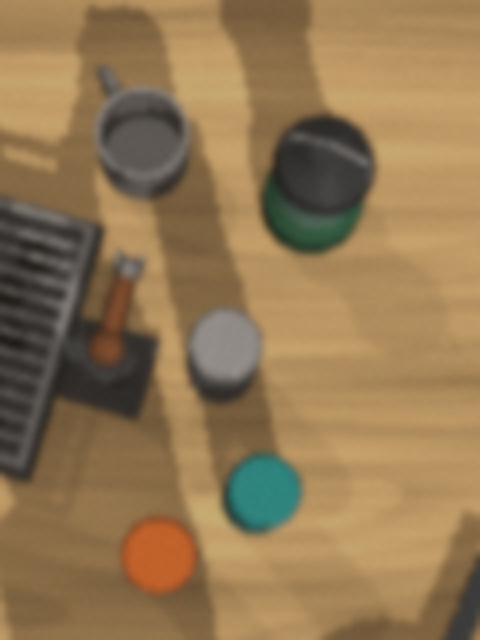

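The crops confirm the choice: the bare grey flask is at scene (296,190) / top (336,216). The ball lies over the mast at top (307,217) with its hinge at (312,196), pointing away from the robot. Next I need precise positions.

Run:
```python
from h import *
np.set_printoptions(precision=4,suppress=True)
t=Cam('top');s=Cam('scene')
print('flask top',t.at_z(336.2,216.3,.172), s.at_z(296-0.5,165+4,.172))
# silhouette
env.capture('top')
for d in env.cut_out('top','flask_mid')[:4]:
    m=d['pixels']; ys,xs=np.nonzero(m); print(d['conf'],xs.mean(),ys.mean(),xs.min(),xs.max(),ys.min(),ys.max())
for d in env.cut_out('top','ball')[:1]:
    m=d['pixels']; ys,xs=np.nonzero(m); print('ball',d['conf'],xs.mean(),ys.mean(),xs.min(),xs.max(),ys.min(),ys.max())
for d in env.cut_out('top','tray')[:1]:
    m=d['pixels'].astype(np.uint8); c=max(cv2.findContours(m,0,2)[0],key=cv2.contourArea); r=cv2.boxPoints(cv2.minAreaRect(c)); print('tray',[t.at_z(*p,.016) for p in r],r)
for d in env.cut_out('top','grate_top')[:1]:
    m=d['pixels'].astype(np.uint8); c=max(cv2.findContours(m,0,2)[0],key=cv2.contourArea); r=cv2.boxPoints(cv2.minAreaRect(c)); print('grate',[t.at_z(*p,.068) for p in r],r)
print('ball',t.at_z(306.7,217,.157),'hinge',t.at_z(312,196.5,.157))
b=tri([t.ray(306.7,217),s.ray(220+430/4,120+228/4)]);print('tri ball',b)
T=np.load('T.npy');crop(T,410,180,490,270,7,'tray.png');crop(T,215,160,325,255,7,'grate.png')
```

```text
flask top [ 0.5556 -0.0064  0.172 ] [ 0.5601 -0.0039  0.172 ]
0.63 344.8292682926829 253.27526132404182 336 354 244 263
0.6 335.3781512605042 218.46498599439775 327 345 207 230
0.5 319.1335740072202 268.927797833935 310 328 260 278
grate [array([0.5639, 0.4036, 0.068 ]), array([0.7398, 0.2865, 0.068 ]), array([0.6966, 0.2257, 0.068 ]), array([0.5227, 0.3428, 0.068 ])] [[207.2767 215.7791]
 [245.973  162.8264]
 [264.     176.    ]
 [225.3038 228.9527]]
ball [0.554  0.0805 0.157 ] hinge [0.6159 0.0661 0.157 ]
tri ball [0.5541 0.0804 0.1565]
```

View pics/grate.png

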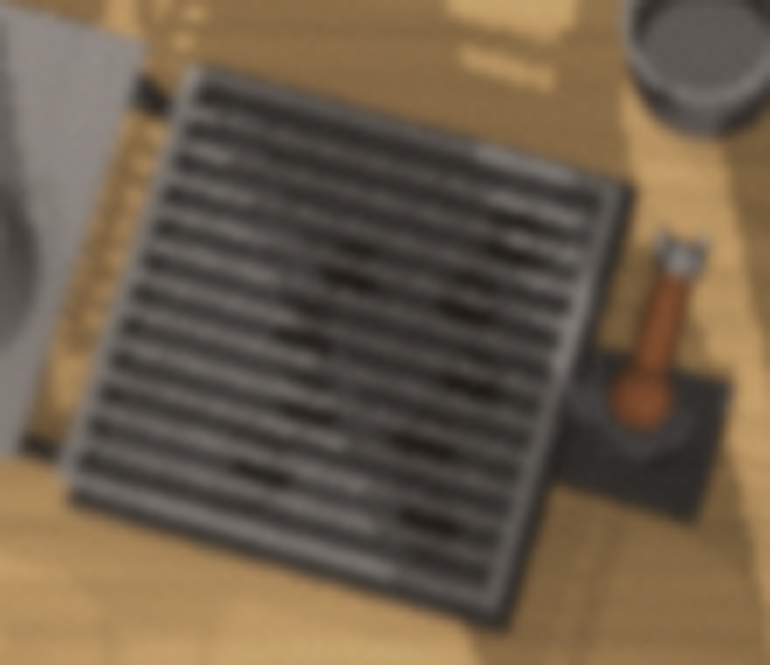

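View pics/tray.png

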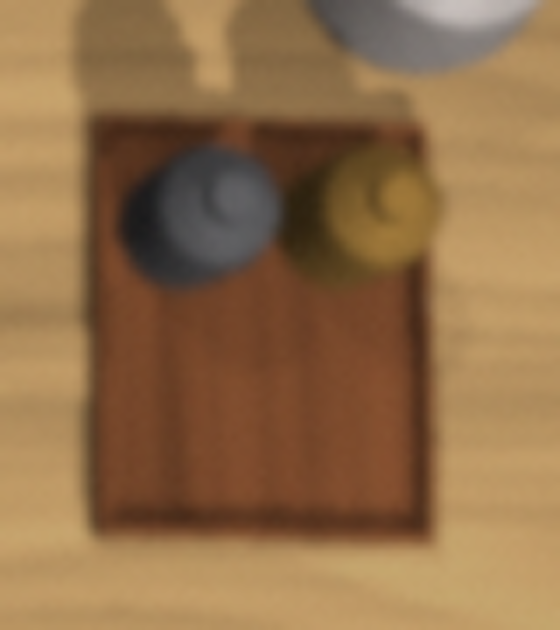

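Run:
```python
from h import *
np.set_printoptions(precision=4,suppress=True)
t=Cam('top')
tr=np.array([t.at_z(410+a/7,180+b/7,.016) for a,b in [(95,120),(425,120),(432,542),(95,538)]]);print(tr,tr.mean(0)); print('tray sides',[np.linalg.norm(tr[i]-tr[i-1]) for i in range(4)])
g=np.array([t.at_z(215+a/7,160+b/7,.068) for a,b in [(192,70),(612,183),(497,612),(68,488)]]);print(g,g.mean(0),[np.linalg.norm(g[i]-g[i-1]) for i in range(4)])
y=(g[0]-g[1])+(g[3]-g[2]); x=(g[0]-g[3])+(g[1]-g[2]); print('yaw',np.degrees(np.arctan2(y[1],y[0]))-90,np.degrees(np.arctan2(x[1],x[0])))
b=t.at_z(215+640/7,160+400/7,.157);h=t.at_z(215+684/7,160+250/7,.16);print(b,h,np.linalg.norm((b-h)[:2]),np.degrees(np.arctan2(*(h-b)[[1,0]])))
```

```text
[[ 0.645  -0.299   0.016 ]
 [ 0.6477 -0.4575  0.016 ]
 [ 0.448  -0.454   0.016 ]
 [ 0.448  -0.2955  0.016 ]] [ 0.5472 -0.3765  0.016 ]
tray sides [np.float64(0.19698129096438233), np.float64(0.1585368458954415), np.float64(0.19970636415545764), np.float64(0.1585067055775204)]
[[0.7157 0.2969 0.068 ]
 [0.6651 0.1006 0.068 ]
 [0.4681 0.1474 0.068 ]
 [0.5202 0.3446 0.068 ]] [0.5923 0.2224 0.068 ] [np.float64(0.2011560595012667), np.float64(0.20278429581425458), np.float64(0.2024169612711617), np.float64(0.20396937122373254)]
yaw -14.62236837401106 -13.53906085488683
[0.5536 0.0813 0.157 ] [0.6178 0.0639 0.16  ] 0.06653383455800806 -15.133878666933514
```

send_rows --increments "0 0 1.15 0 0 0 0; 0.41 -0.85 1.15 0 0 -0.16 0; 0.83 -1.7 1.15 0 0 -0.31 0; 1.24 -2.56 1.15 0 0 -0.47 0; 1.65 -3.41 1.15 0 0 -0.63 0; 2.07 -4.26 1.15 0 0 -0.78 0; 2.48 -5.11 1.15 0 0 -0.94 0; 2.9 -5.97 1.15 0 0 -1.1 0; 3.31 -6.82 1.15 0 0 -1.25 0; 3.72 -7.67 1.15 0 0 -1.41 0; 4.14 -8.52 1.15 0 0 -1.56 0; 4.55 -9.37 1.15 0 0 -1.72 0; 4.96 -10.23 1.15 0 0 -1.88 0; 5.38 -11.08 1.15 0 0 -2.03 0; 5.79 -11.93 1.15 0 0 -2.19 0; 5.79 -11.93 1.15 0 0 -2.19 0; 5.79 -11.93 1.15 0 0 -2.19 0"

```text
time: 3.72
tool_pos: [0.5571, -0.0035, 0.3011]
ee_rot: [0.965, 0.261, -0.0, -0.0]
ft_force: [0.3, 0.7, -0.1]
gripper_width: 1.002
```

Run:
```python
from h import *
np.set_printoptions(precision=4,suppress=True)
st=env.state();print(st['time'],st['tool_pos'],st['ee_rot'],st['joint_pos'])
w=Cam('wrist');im=env.capture('wrist');np.save('W.npy',im);cv2.imwrite('pics/w1.png',im[:,:,::-1])
print(w.c, w.proj([[0.557,-0.005,0.172],[.547,-.376,.006],[.554,.081,.157],st['tool_pos']]))
for d in env.spot_in('wrist','flask_mid'): print(d)
```

```text
3.725 [ 0.5571 -0.0035  0.3011] [ 0.9654  0.2609 -0.0002 -0.0004] [-0.2068  0.2512  0.1985  1.7383 -0.0543  1.1579 -1.0353]
[0.6192 0.0323 0.4431] [[317.0268 193.6935]
 [524.4273 290.3081]
 [228.3187 143.0038]
 [315.1995 263.3261]]
{'centre': [0.4227, 0.0277, 0.0795], 'conf': 0.73}
{'centre': [0.4707, -0.0323, 0.1303], 'conf': 0.67}
{'centre': [0.5677, -0.005, 0.1753], 'conf': 0.55}
```

View pics/w1.png

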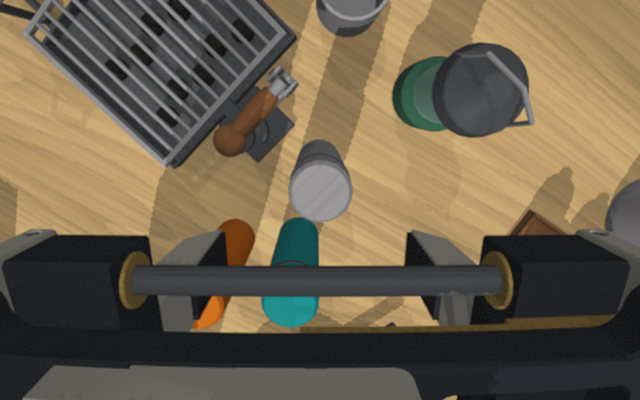

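Run:
```python
from h import *
np.set_printoptions(precision=4,suppress=True)
w=Cam('wrist');im=np.load('W.npy')
crop(im,200,50,380,230,4,'w1c.png')
print(w.at_z(320.5,190,.172),w.at_z(231,139,.157),w.at_z(276,87,.16))
for d in env.cut_out('wrist','flask_mid'):
    ys,xs=np.nonzero(d['pixels']);print(d['conf'],xs.mean(),ys.mean(),xs.min(),xs.max(),ys.min(),ys.max())
```

```text
[ 0.5611 -0.0048  0.172 ] [0.5579 0.0816 0.157 ] [0.6144 0.0685 0.16  ]
0.79 293.818347509113 271.46172539489675 261 318 217 326
0.67 228.6809210526316 266.28508771929825 192 254 219 328
0.6 319.77920767095634 182.25637143578098 290 351 139 221
```

View pics/w1c.png

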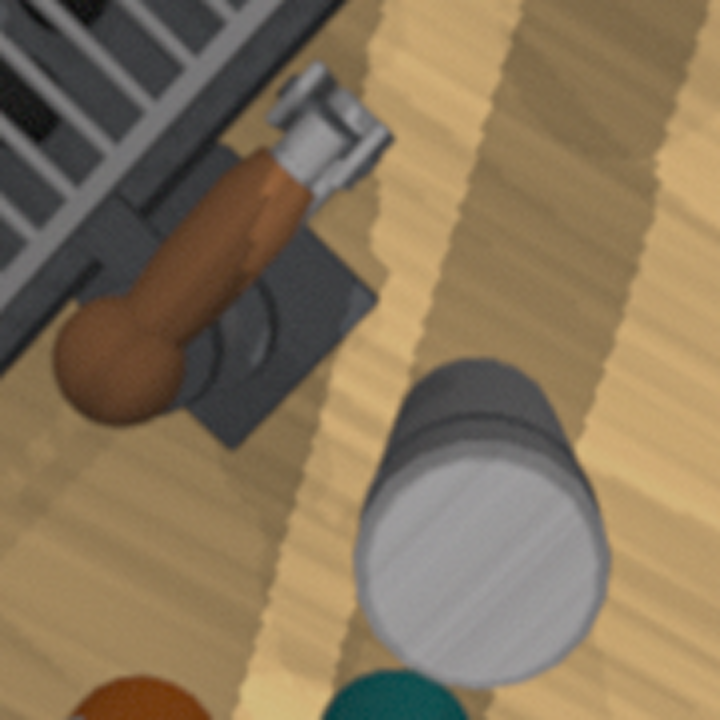

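send_rows --increments "0.04 0 -0.8 0 0 0 0; 0.04 0 -1.6 0 0 0 0; 0.04 0 -2.4 0 0 0 0; 0.04 0 -3.12 0 0 0 0; 0.04 0 -3.12 0 0 0 0; 0.04 0 -3.12 0 0 0 255; 0.04 0 -3.12 0 0 0 255; 0.04 0 -3.12 0 0 0 255; 0.04 0 -3.12 0 0 0 255; 0.04 0 -3.12 0 0 0 255; 0.04 0 -3.12 0 0 0 255"

```text
time: 5.25
tool_pos: [0.56, -0.0044, 0.1459]
ee_rot: [0.966, 0.26, 0.001, 0.0]
ft_force: [1.1, -1.4, 5.9]
gripper_width: 0.605
```

Run:
```python
from h import *
st=env.state();print(st['time'],st['tool_pos'],st['gripper_width'],st['ft_force'])
im=env.capture('scene');crop(im,220,60,420,250,4,'s2.png')
```

```text
5.25 [ 0.56002494 -0.0043893   0.1459263 ] 0.6051619330005561 [ 1.10945543 -1.40697947  5.91617782]
```

View pics/s2.png

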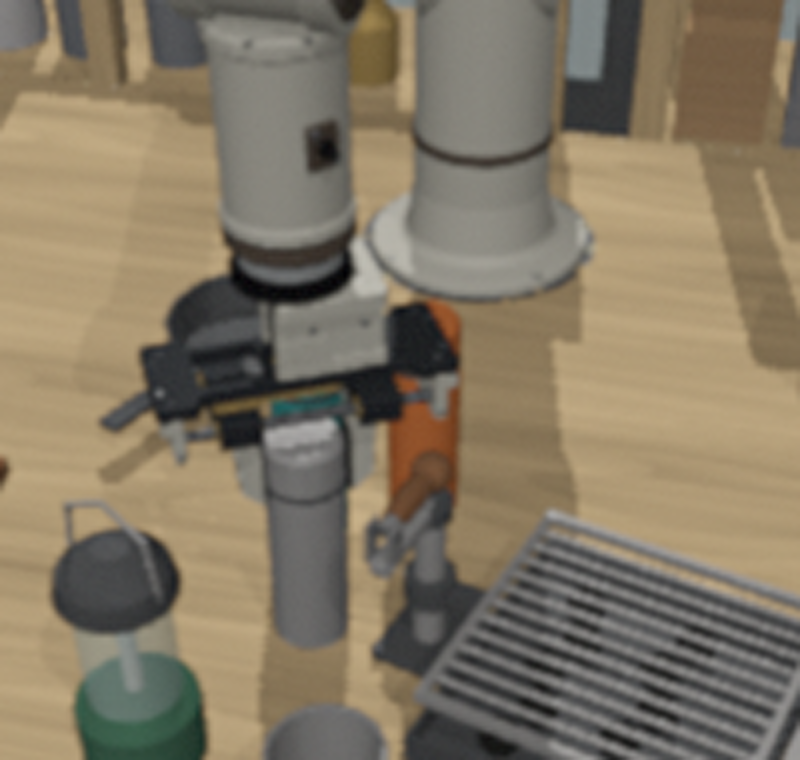

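send_rows --increments "0 0 0.3 0 0 0 255; 0 0 0.8 0 0 0 255; 0 0 1.4 0 0 0 255; 0 0 1.6 0 0 0 255; -0.05 -0.3 1.6 0 0 0 255; -0.14 -0.9 1.6 0 0 0 255; -0.25 -1.6 1.6 0 0 0 255; -0.36 -2.3 1.6 0 0 0 255; -0.46 -3 1.6 0 0 0 255; -0.57 -3.7 1.6 0 0 0 255; -0.68 -4.4 1.6 0 0 0 255; -0.79 -5.1 1.6 0 0 0 255; -0.9 -5.8 1.6 0 0 0 255; -1 -6.5 1.6 0 0 0 255; -1.08 -7 1.6 0 0 0 255; -1.13 -7.3 1.6 0 0 0 255; -1.15 -7.44 1.6 0 0 0 255; -1.15 -7.44 1.6 0 0 0 255; -1.15 -7.44 1.6 0 0 0 255"

```text
time: 7.68
tool_pos: [0.5024, -0.3748, 0.2251]
ee_rot: [0.965, 0.261, 0.0, -0.0]
ft_force: [1.2, 0.2, -2.8]
gripper_width: 0.605
```

Run:
```python
from h import *
st=env.state();print(st['time'],st['tool_pos'],st['gripper_width'],st['ft_force'])
im=env.capture('scene');crop(im,100,50,300,250,4,'s3.png')
```

```text
7.675 [ 0.50242935 -0.37484104  0.22505507] 0.6053429870912302 [ 1.17578849  0.17270064 -2.82282586]
```

View pics/s3.png

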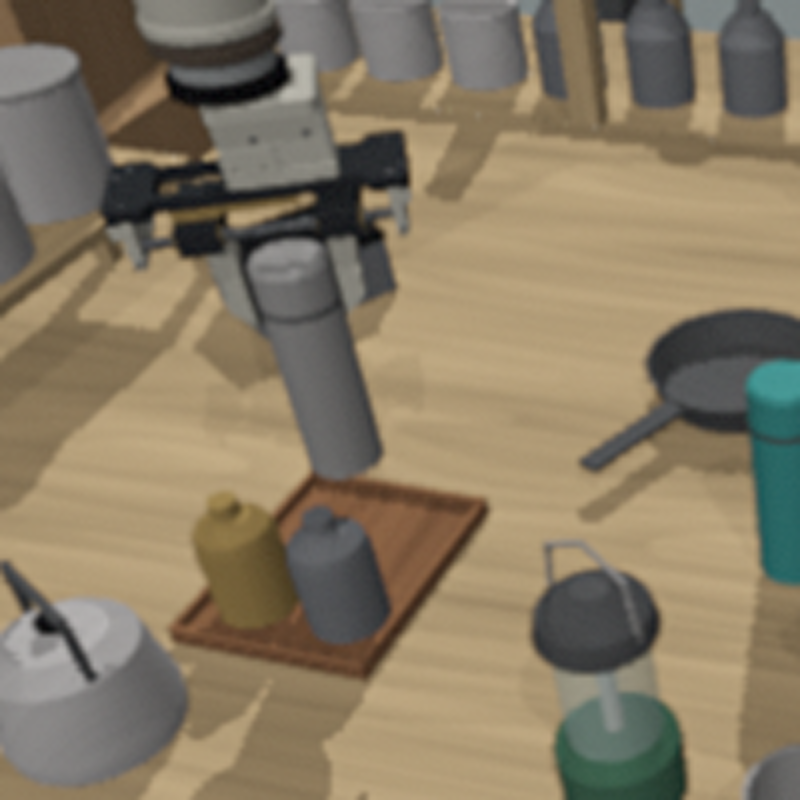

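Run:
```python
from h import *
s=Cam('scene')
p=s.proj([[.5025,-.375,.085],[.5025,-.375,.257]]);print((p-[100,50])*4)
```

```text
[[345.40983227 450.86220654]
 [282.04625693 249.55517508]]
```

send_rows --increments "0 0 -0.5 0 0 0 255; 0 0 -1 0 0 0 255; 0 0 -1.25 0 0 0 255; 0 0 -1.4 0 0 0 255; 0 0 -1.46 0 0 0 255; 0 0 -1.46 0 0 0 255; 0 0 -1.46 0 0 0 255"

```text
time: 8.6
tool_pos: [0.5022, -0.3766, 0.153]
ee_rot: [0.966, 0.26, 0.0, 0.0]
ft_force: [-0.4, -0.1, -3.1]
gripper_width: 0.608
```

Run:
```python
from h import *
st=env.state();print(st['time'],st['tool_pos'],st['gripper_width'],st['ft_force'],st['torque'])
im=env.capture('scene');crop(im,100,80,300,250,4,'s4.png')
s=Cam('scene')
p=s.proj([[.5025,-.375,.006],[.5025,-.375,.178]]);print((p-[100,80])*4)
```

```text
8.6 [ 0.50224836 -0.37660534  0.1529777 ] 0.6078773368686321 [-0.4057677  -0.06669664 -3.0673382 ] [-0.05983859  0.16112105  0.00988916]
[[370.14922096 409.95465024]
 [312.95904529 227.54095335]]
```

View pics/s4.png

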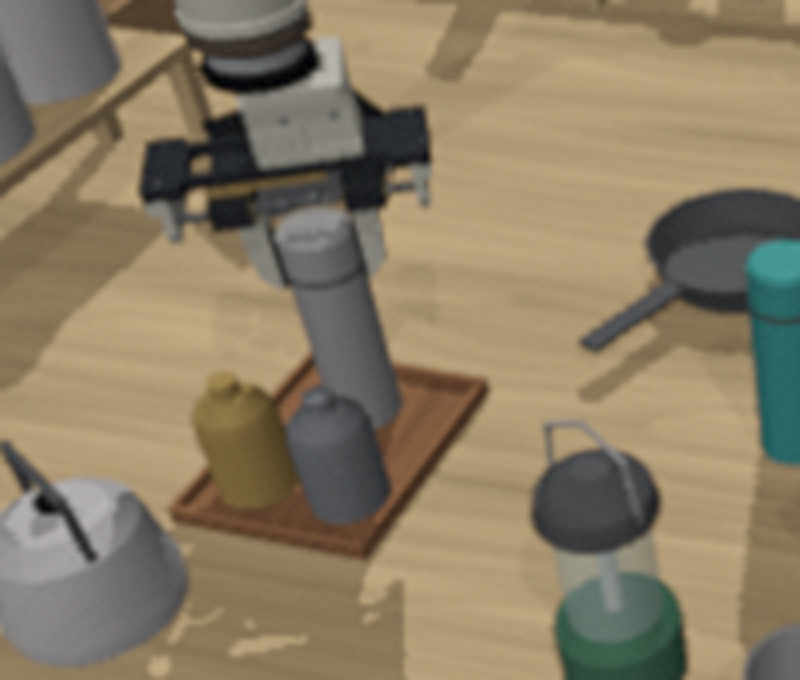

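send_rows --increments "0 0 -0.03 0 0 0 255; 0 0 -0.03 0 0 0 255; 0 0 -0.03 0 0 0 150; 0 0 -0.03 0 0 0 50; 0 0 -0.03 0 0 0 0; 0 0 -0.03 0 0 0 0; 0 0 -0.03 0 0 0 0; 0 0 -0.03 0 0 0 0; 0 0 0.3 0 0 0 0; 0 0 0.8 0 0 0 0; 0 0 1.5 0 0 0 0; 0 0 2.3 0 0 0 0; 0 0 3 0 0 0 0; 0 0 3 0 0 0 0"

```text
time: 10.4
tool_pos: [0.5034, -0.3778, 0.3073]
ee_rot: [0.966, 0.26, 0.003, 0.003]
ft_force: [-0.4, -0.1, -0.2]
gripper_width: 1.003
```

Run:
```python
from h import *
st=env.state();print(st['time'],st['tool_pos'],st['ee_rot'],st['gripper_width'],st['ft_force'])
im=env.capture('scene');crop(im,100,80,300,250,4,'s5.png')
im=env.capture('top');crop(im,400,150,500,270,5,'t5.png')
t=Cam('top');p=t.proj([[.502,-.3765,.178]]);print(p,(p-[400,150])*5)
```

```text
10.4 [ 0.50339747 -0.37781985  0.30728331] [0.96554075 0.26022019 0.00276429 0.00297764] 1.0034261877578183 [-0.41162939 -0.12690236 -0.17535765]
[[463.28619969 236.29160845]] [[316.43099845 431.45804223]]
```

View pics/s5.png

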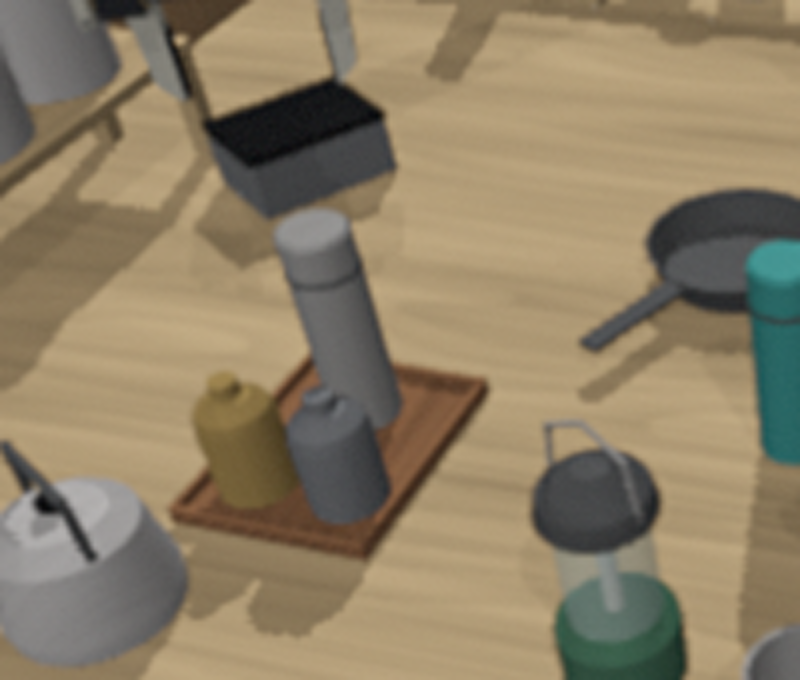

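View pics/t5.png

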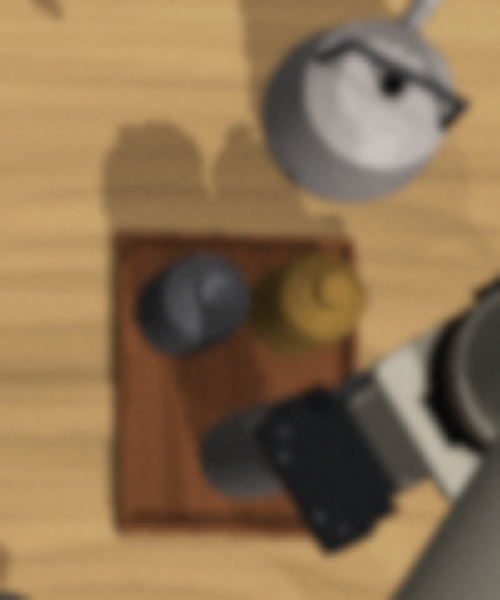

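send_rows --increments "0.08 0.7 0 0 0 -0.06 0; 0.16 1.4 0 0 0 -0.12 0; 0.25 2.2 0 0 0 -0.19 0; 0.34 3 0 0 0 -0.25 0; 0.44 3.8 0 0 0 -0.32 0; 0.53 4.6 0 0 0 -0.39 0; 0.62 5.4 0 0 0 -0.45 0; 0.71 6.2 0 0 0 -0.52 0; 0.8 7 0 0 0 -0.59 0; 0.9 7.8 0 0 0 -0.66 0; 0.98 8.6 0 0 0 -0.72 0; 1.05 9.18 0 0 0 -0.77 0; 1.05 9.18 0 0 0 -0.77 0; 1.05 9.18 0 0 0 -0.77 0"

```text
time: 12.25
tool_pos: [0.5537, 0.0816, 0.3013]
ee_rot: [0.993, -0.121, -0.001, 0.001]
ft_force: [-1.0, 0.1, 0.4]
gripper_width: 0.997
```

Run:
```python
from h import *
np.set_printoptions(precision=4,suppress=True)
st=env.state();print(st['time'],st['tool_pos'],st['ee_rot'],st['joint_pos'])
w=Cam('wrist');im=env.capture('wrist');np.save('W.npy',im);cv2.imwrite('pics/w6.png',im[:,:,::-1])
print(w.c, w.proj([[0.555,0.081,0.157],[.6180,.065,.157]]))
for q in['ball','fold_pivot','crank']: print(q,env.spot_in('wrist',q)[:2])
```

```text
12.25 [0.5537 0.0816 0.3013] [ 0.9926 -0.1213 -0.0008  0.0008] [-0.384   0.2577  0.2282  1.7313 -0.0618  1.1616 -1.9525]
[0.6237 0.0644 0.4433] [[315.3774 186.6946]
 [315.8401 110.8246]]
ball []
fold_pivot [{'centre': [0.5882, 0.0709, 0.1593], 'conf': 0.79}, {'centre': [0.5784, 0.0771, 0.1628], 'conf': 0.15}]
crank [{'centre': [0.5847, 0.0752, 0.1619], 'conf': 0.74}]
```

View pics/w6.png

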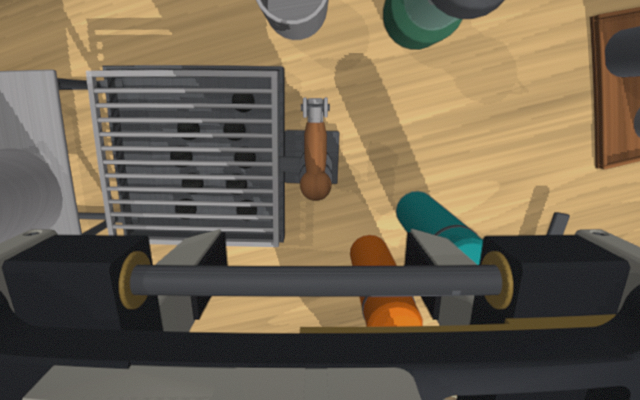

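send_rows --increments "0.03 0 -0.8 0 0 0 0; 0.03 0 -1.6 0 0 0 0; 0.03 0 -2.3 0 0 0 0; 0.03 0 -2.7 0 0 0 0; 0.03 0 -2.82 0 0 0 0; 0.03 0 -2.82 0 0 0 0; 0.03 0 -2.82 0 0 0 255; 0.03 0 -2.82 0 0 0 255; 0.03 0 -2.82 0 0 0 255; 0.03 0 -2.82 0 0 0 255; 0.03 0 -2.82 0 0 0 255; 0.03 0 -2.82 0 0 0 255; 0.03 0 -2.82 0 0 0 255; 0.03 0 -2.82 0 0 0 255"

```text
time: 14.2
tool_pos: [0.5555, 0.0818, 0.1611]
ee_rot: [0.993, -0.122, -0.0, 0.001]
ft_force: [-0.6, -2.5, 0.2]
gripper_width: 0.287
```

Run:
```python
from h import *
np.set_printoptions(precision=4,suppress=True)
st=env.state();print(st['time'],st['tool_pos'],st['gripper_width']*92,st['ft_force'],st['torque'])
im=env.capture('wrist');cv2.imwrite('pics/w7.png',im[:,:,::-1])
im=env.capture('scene');crop(im,240,100,400,230,5,'s7.png')
```

```text
14.2 [0.5555 0.0818 0.1611] 26.358154465161203 [-0.6439 -2.5134  0.1894] [-0.5785  0.4496  0.109 ]
```

View pics/w7.png

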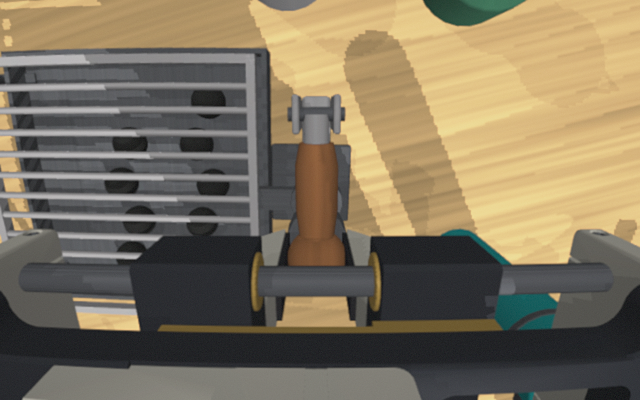

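View pics/s7.png

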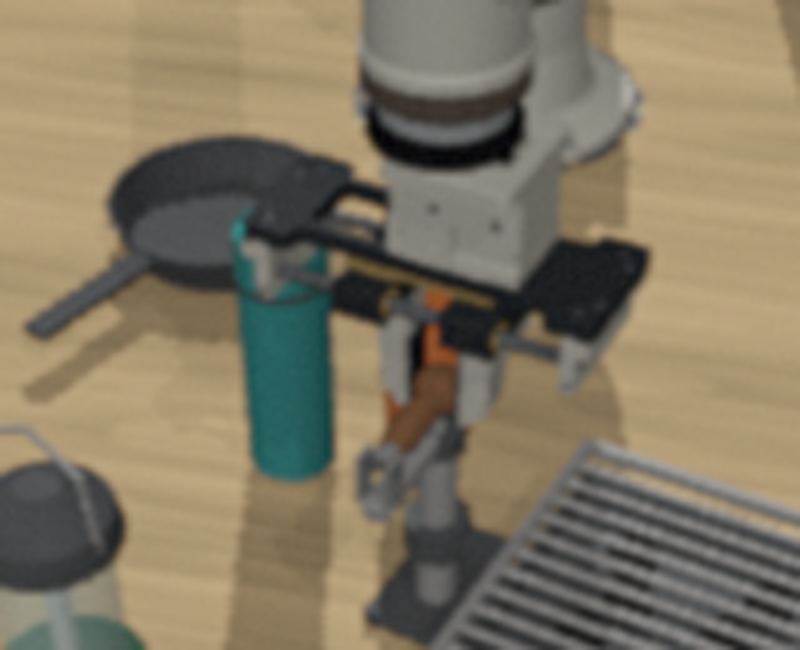

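send_rows --increments "0.006 0 0.13 0 0 0 255; 0.025 -0.006 0.26 0 0 0 255; 0.057 -0.014 0.39 0 0 0 255; 0.1 -0.025 0.51 0 0 0 255; 0.157 -0.039 0.63 0 0 0 255; 0.224 -0.056 0.745 0 0 0 255; 0.3 -0.075 0.85 0 0 0 255; 0.39 -0.097 0.947 0 0 0 255; 0.485 -0.121 1.034 0 0 0 255; 0.589 -0.147 1.111 0 0 0 255; 0.7 -0.175 1.176 0 0 0 255; 0.817 -0.204 1.23 0 0 0 255; 0.937 -0.234 1.272 0 0 0 255; 1.063 -0.265 1.301 0 0 0 255; 1.18 -0.294 1.315 0 0 0 255; 1.28 -0.32 1.32 0 0 0 255; 1.32 -0.33 1.32 0 0 0 255; 1.32 -0.33 1.32 0 0 0 255"

```text
time: 16.55
tool_pos: [0.6231, 0.0678, 0.2288]
ee_rot: [0.993, -0.121, 0.001, -0.001]
ft_force: [-2.4, 0.4, 5.1]
gripper_width: 0.287
```

Run:
```python
from h import *
np.set_printoptions(precision=4,suppress=True)
st=env.state();print(st['time'],st['tool_pos'],st['gripper_width']*92,st['ft_force'],st['torque'])
im=env.capture('wrist');cv2.imwrite('pics/w8.png',im[:,:,::-1])
im=env.capture('scene');crop(im,240,100,400,230,5,'s8.png')
```

```text
16.55 [0.6231 0.0678 0.2288] 26.411471156685195 [-2.3684  0.4163  5.1285] [ 0.0252  0.8841 -0.0331]
```

View pics/w8.png

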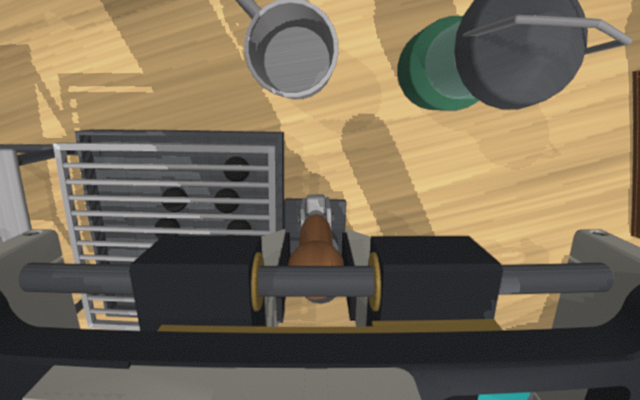

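View pics/s8.png

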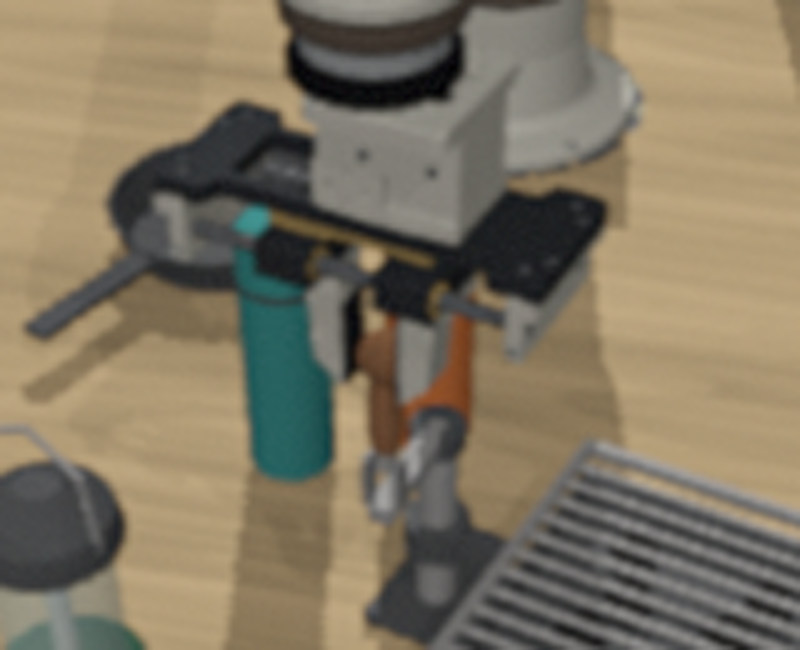

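Run:
```python
import numpy as np
a0=np.radians(-14);r=1.32
def P(f): return r*np.array([np.cos(a0-f),np.sin(a0-f)])
for A,B,n in [(0,2.575,18),(2.575,5.15,18)]:
    print('; '.join('%.2f %.2f'%tuple(P(f)-P(A)) for f in np.linspace(A,B,n+1)[1:]))
```

```text
-0.06 -0.18; -0.14 -0.35; -0.25 -0.50; -0.38 -0.64; -0.52 -0.76; -0.69 -0.86; -0.86 -0.93; -1.04 -0.98; -1.23 -1.00; -1.42 -0.99; -1.60 -0.96; -1.78 -0.90; -1.95 -0.82; -2.11 -0.71; -2.25 -0.58; -2.36 -0.44; -2.46 -0.27; -2.53 -0.10
-0.05 0.18; -0.07 0.37; -0.06 0.56; -0.03 0.74; 0.03 0.92; 0.12 1.09; 0.22 1.25; 0.35 1.39; 0.50 1.50; 0.66 1.60; 0.84 1.67; 1.02 1.72; 1.21 1.74; 1.40 1.73; 1.58 1.70; 1.76 1.64; 1.93 1.55; 2.08 1.44
```

send_rows --increments "-0.06 -0.18 0 0 0 0 255; -0.14 -0.35 0 0 0 0 255; -0.25 -0.5 0 0 0 0 255; -0.38 -0.64 0 0 0 0 255; -0.52 -0.76 0 0 0 0 255; -0.69 -0.86 0 0 0 0 255; -0.86 -0.93 0 0 0 0 255; -1.04 -0.98 0 0 0 0 255; -1.23 -1 0 0 0 0 255"

```text
time: 17.77
tool_pos: [0.5619, 0.0163, 0.2286]
ee_rot: [0.993, -0.121, 0.002, -0.001]
ft_force: [2.2, 1.6, 5.6]
gripper_width: 0.289
```

Run:
```python
from h import *
np.set_printoptions(precision=4,suppress=True)
st=env.state();print(st['time'],st['tool_pos'],st['gripper_width']*92,st['ft_force'],st['torque'])
im=env.capture('wrist');cv2.imwrite('pics/w9.png',im[:,:,::-1])
im=env.capture('scene');crop(im,240,100,400,230,5,'s9.png')
```

```text
17.775 [0.5619 0.0163 0.2286] 26.56444006877679 [2.2387 1.5701 5.6233] [ 0.5584 -0.2103  0.0004]
```

View pics/w9.png

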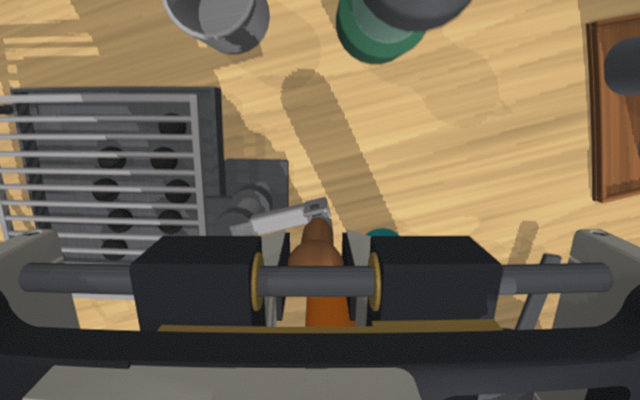

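View pics/s9.png

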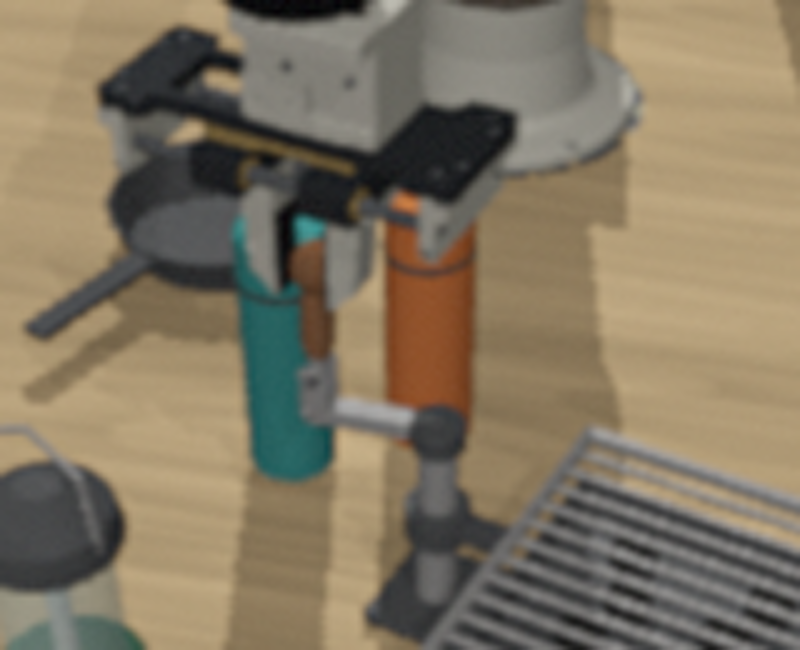

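send_rows --increments "-0.19 0.01 0 0 0 0 255; -0.37 0.04 0 0 0 0 255; -0.55 0.1 0 0 0 0 255; -0.72 0.18 0 0 0 0 255; -0.88 0.29 0 0 0 0 255; -1.02 0.42 0 0 0 0 255; -1.13 0.56 0 0 0 0 255; -1.23 0.73 0 0 0 0 255; -1.3 0.9 0 0 0 0 255; -1.35 1.08 0 0 0 0 255; -1.37 1.27 0 0 0 0 255; -1.36 1.46 0 0 0 0 255; -1.33 1.64 0 0 0 0 255; -1.27 1.82 0 0 0 0 255; -1.18 1.99 0 0 0 0 255; -1.08 2.15 0 0 0 0 255; -0.95 2.29 0 0 0 0 255; -0.8 2.4 0 0 0 0 255"

```text
time: 20.12
tool_pos: [0.5226, 0.1323, 0.2284]
ee_rot: [0.992, -0.123, 0.002, 0.002]
ft_force: [2.9, -7.6, 9.0]
gripper_width: 0.286
```

Run:
```python
from h import *
np.set_printoptions(precision=4,suppress=True)
st=env.state();print(st['time'],st['tool_pos'],st['gripper_width']*92,st['ft_force'],st['torque'])
im=env.capture('wrist');cv2.imwrite('pics/w10.png',im[:,:,::-1])
im=env.capture('scene');crop(im,270,90,470,260,4,'s10.png')
```

```text
20.125 [0.5226 0.1323 0.2284] 26.343101641900056 [ 2.8586 -7.637   9.0483] [-1.536  -0.2678  0.0119]
```

View pics/s10.png

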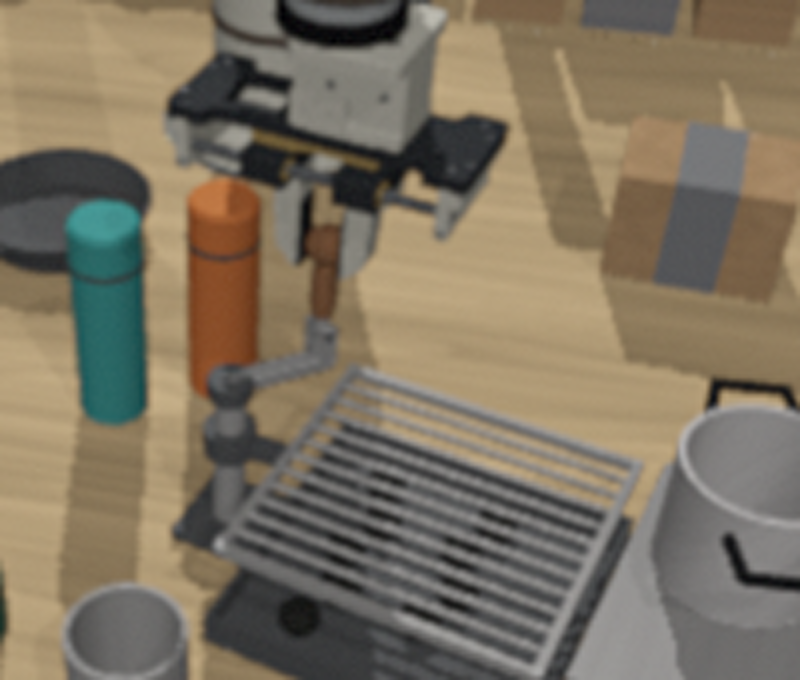

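send_rows --increments "0.16 0.09 0 0 0 0.12 255; 0.34 0.15 0 0 0 0.25 255; 0.52 0.19 0 0 0 0.38 255; 0.71 0.21 0 0 0 0.5 255; 0.9 0.2 0 0 0 0.63 255; 1.08 0.17 0 0 0 0.75 255; 1.26 0.11 0 0 0 0.88 255; 1.43 0.02 0 0 0 1 255; 1.57 -0.09 0 0 0 1.13 255; 1.57 -0.09 0 0 0 1.13 255; 1.57 -0.09 0 0 0 1.13 255; 1.57 -0.09 0 0 0 1.13 255"

```text
time: 21.72
tool_pos: [0.5995, 0.1308, 0.2284]
ee_rot: [0.903, 0.429, 0.001, 0.001]
ft_force: [0.7, -0.4, 8.4]
gripper_width: 0.286
```

Run:
```python
from h import *
np.set_printoptions(precision=4,suppress=True)
st=env.state();print(st['time'],st['tool_pos'],st['ee_rot'],st['gripper_width']*92,st['ft_force'],st['torque'])
im=env.capture('wrist');cv2.imwrite('pics/w11.png',im[:,:,::-1])
im=env.capture('scene');crop(im,290,100,490,300,4,'s11.png')
print([(d['centre'],d['conf']) for d in env.spot_in('scene','grate_top')+env.spot_in('scene','shelf_top')])
im=env.capture('top');cv2.imwrite('pics/t11.png',im[:,:,::-1])
# template: predicted grate corners at z=.1 in scene
s=Cam('scene')
y=np.array([np.sin(np.radians(14.1)),np.cos(np.radians(14.1)),0]);x=np.array([y[1],-y[0],0]);c=np.array([.592,.2224,0])
for z in(.09,.095,.1,.105,.11): print(z,((s.proj([c+a*x*.101+b*y*.105+[0,0,z] for a,b in[(1,1),(1,-1),(-1,-1),(-1,1)]])-[290,100])*4).round(0).tolist())
```

```text
21.725 [0.5995 0.1308 0.2284] [0.9034 0.4287 0.0008 0.0007] 26.292633933387947 [ 0.718  -0.3966  8.403 ] [-0.1007  0.136  -0.0141]
[([0.6043, 0.2278, 0.0987], 0.68), ([0.6408, 0.2516, 0.0923], 0.38), ([0.6391, 0.2486, 0.094], 0.58)]
0.09 [[461.0, 630.0], [134.0, 503.0], [266.0, 320.0], [559.0, 414.0]]
0.095 [[462.0, 625.0], [134.0, 498.0], [266.0, 315.0], [561.0, 409.0]]
0.1 [[463.0, 619.0], [134.0, 492.0], [266.0, 309.0], [562.0, 403.0]]
0.105 [[465.0, 613.0], [134.0, 487.0], [267.0, 304.0], [564.0, 398.0]]
0.11 [[466.0, 608.0], [134.0, 481.0], [267.0, 298.0], [565.0, 392.0]]
```

View pics/s11.png

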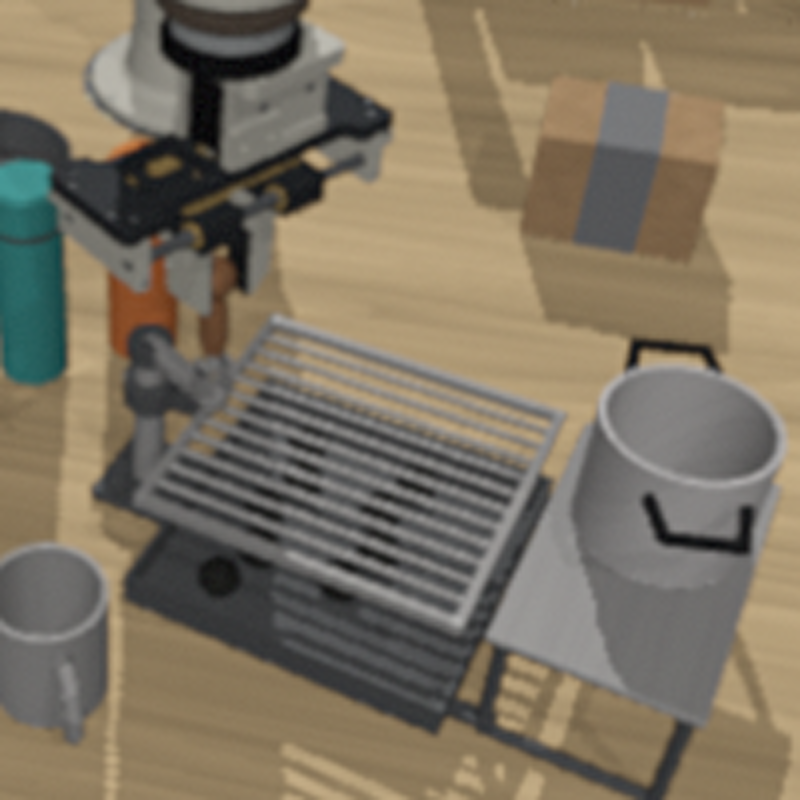

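View pics/w11.png

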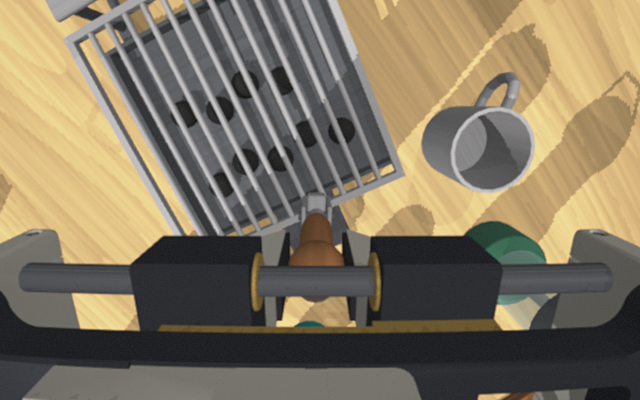

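Run:
```python
from h import *
S=np.load('S.npy');crop(S,290,100,490,300,4,'s0c.png')
s=Cam('scene')
y=np.array([np.sin(np.radians(14.1)),np.cos(np.radians(14.1)),0]);x=np.array([y[1],-y[0],0]);c=np.array([.592,.2224,0])
for z in(.06,.067,.074): print(z,((s.proj([c+a*x*.101+b*y*.105+[0,0,z] for a,b in[(1,1),(1,-1),(-1,-1),(-1,1)]])-[290,100])*4).round(0).tolist())
```

```text
0.06 [[453.0, 663.0], [134.0, 536.0], [263.0, 352.0], [551.0, 447.0]]
0.067 [[455.0, 655.0], [134.0, 528.0], [264.0, 345.0], [553.0, 439.0]]
0.074 [[457.0, 648.0], [134.0, 521.0], [264.0, 337.0], [555.0, 432.0]]
```

View pics/s0c.png

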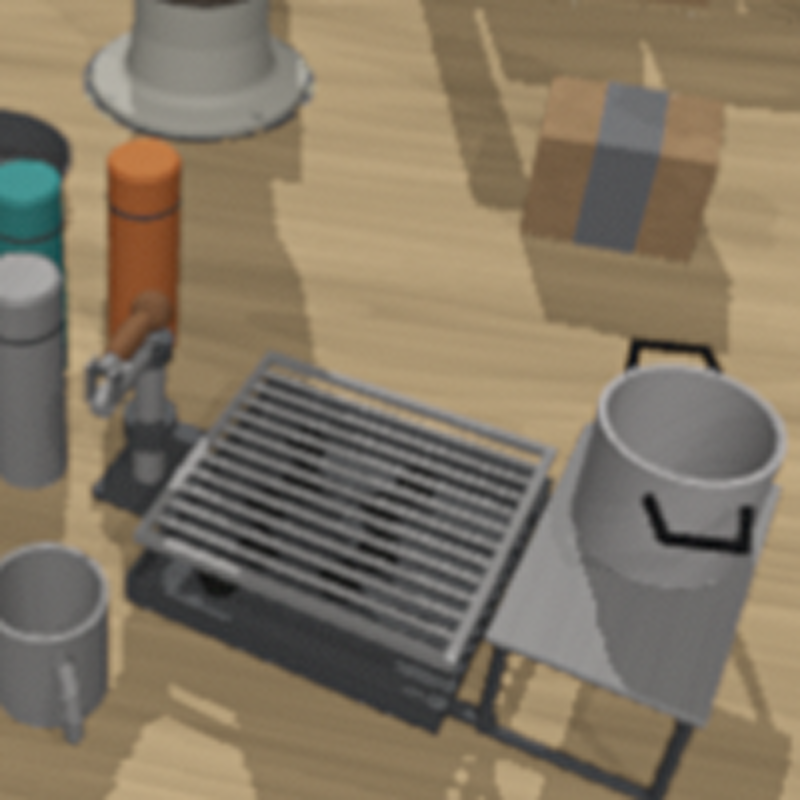

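send_rows --increments "-0.085 -0.1 -0.007 0 0 0 255; -0.17 -0.2 -0.027 0 0 0 255; -0.25 -0.3 -0.06 0 0 0 255; -0.33 -0.4 -0.106 0 0 0 255; -0.41 -0.49 -0.164 0 0 0 255; -0.48 -0.575 -0.234 0 0 0 255; -0.55 -0.656 -0.315 0 0 0 255; -0.613 -0.73 -0.406 0 0 0 255; -0.67 -0.8 -0.507 0 0 0 255; -0.72 -0.857 -0.616 0 0 0 255; -0.762 -0.908 -0.732 0 0 0 255; -0.797 -0.95 -0.854 0 0 0 255; -0.824 -0.982 -0.982 0 0 0 255; -0.843 -1.004 -1.112 0 0 0 255; -0.853 -1.016 -1.245 0 0 0 255; -0.855 -1.02 -1.35 0 0 0 255; -0.855 -1.02 -1.35 0 0 0 255; -0.855 -1.02 -1.35 0 0 0 255"

```text
time: 24.22
tool_pos: [0.5562, 0.0792, 0.1598]
ee_rot: [0.904, 0.428, -0.0, 0.001]
ft_force: [3.8, -4.0, 3.7]
gripper_width: 0.285
```

Run:
```python
from h import *
np.set_printoptions(precision=4,suppress=True)
st=env.state();print(st['time'],st['tool_pos'],st['ee_rot'],st['gripper_width']*92,st['ft_force'],st['torque'])
im=env.capture('wrist');cv2.imwrite('pics/w12.png',im[:,:,::-1])
im=env.capture('scene');crop(im,240,100,400,230,5,'s12.png')
```

```text
24.225 [0.5562 0.0792 0.1598] [ 0.9035  0.4285 -0.0003  0.0007] 26.24675404015003 [ 3.8029 -3.9966  3.6722] [-0.8093 -0.7953 -0.0191]
```

View pics/w12.png

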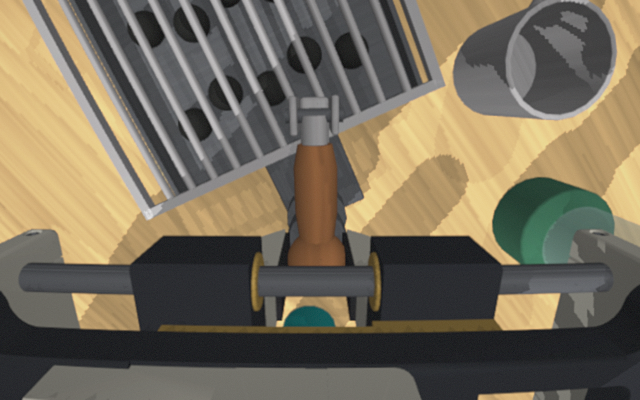

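View pics/s12.png

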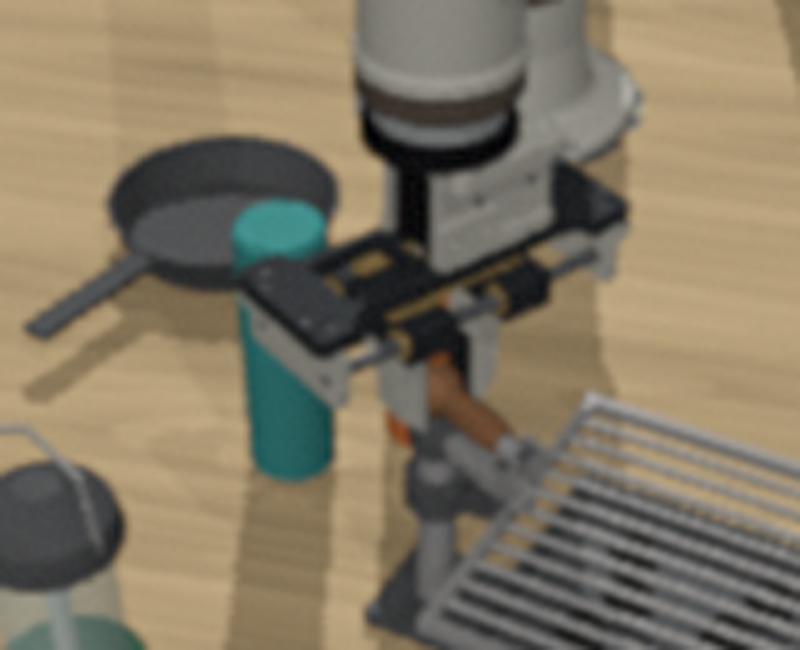

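send_rows --increments "0 0 0 0 0 0 150; 0 0 0 0 0 0 0; 0 0 0 0 0 0 0; 0 0 0 0 0 0 0; 0 0 0 0 0 0 0; 0 0 0.5 0 0 0 0; 0 0 1.2 0 0 0 0; 0 0 2 0 0 0 0; 0 0 2.8 0 0 0 0; 0 0 2.8 0 0 0 0; 0 0 2.8 0 0 0 0"

```text
time: 25.7
tool_pos: [0.5556, 0.0807, 0.2992]
ee_rot: [0.903, 0.429, -0.0, -0.0]
ft_force: [-0.2, -0.8, 0.3]
gripper_width: 0.996
```

Run:
```python
from h import *
np.set_printoptions(precision=4,suppress=True)
st=env.state();print(st['time'],st['tool_pos'],st['gripper_width']*92,st['ft_force'])
w=Cam('wrist');im=env.capture('wrist');crop(im,200,50,440,230,3,'w13.png')
im=env.capture('scene');crop(im,240,100,400,230,5,'s13.png')
s=Cam('scene')
a=np.radians(50.5);u=np.array([np.cos(a),np.sin(a),0]);M=np.array([.557,.081,.157])
for n,c,o,k in(('w',w,(200,50),3),('s',s,(240,100),5)):
  for f in(0,.15,.3):
    h=M+.065*u;b=h+.066*(-np.cos(f)*u+np.sin(f)*np.array([0,0,1.]));print(n,f,((c.proj([h,b])-o)*k).round(1).tolist())
```

```text
25.7 [0.5556 0.0807 0.2992] 91.63640880675884 [-0.1873 -0.8462  0.2602]
w 0 [[351.3, 183.8], [349.7, 416.2]]
w 0.15 [[351.3, 183.8], [349.8, 422.2]]
w 0.3 [[351.3, 183.8], [349.9, 423.2]]
s 0 [[517.3, 454.2], [436.5, 386.9]]
s 0.15 [[517.3, 454.2], [437.5, 372.7]]
s 0.3 [[517.3, 454.2], [440.3, 360.1]]
```

View pics/w13.png

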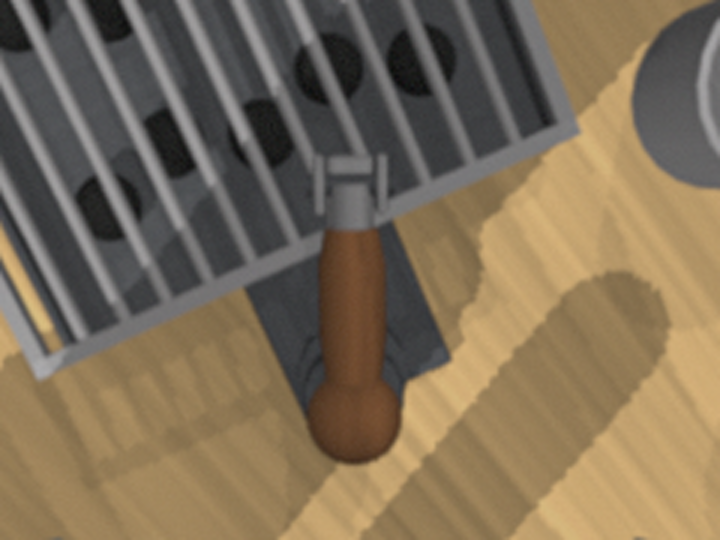

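View pics/s13.png

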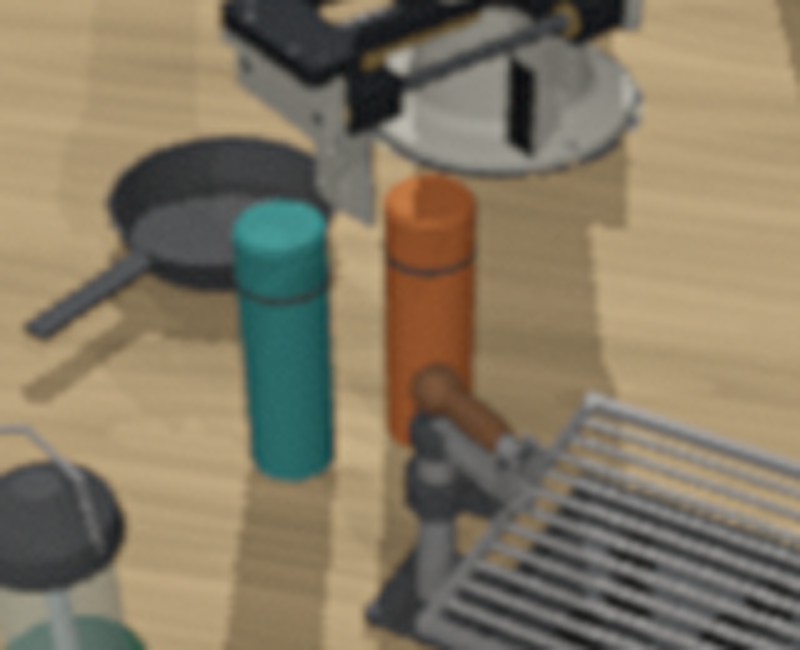

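Run:
```python
from h import *
S=np.load('S.npy');im=env.capture('scene');cv2.imwrite('pics/s14.png',im[:,:,::-1])
for q in ['ball','pot','lantern','mug','cartridge_a','flask_mid','grate_top','shelf_top']: print(q,[(np.round(d['centre'],3).tolist(),round(d['conf'],2)) for d in env.spot_in('scene',q)][:4])
```

```text
ball [([0.574, 0.094, 0.168], 0.71)]
pot [([0.633, 0.402, 0.158], 0.86), ([0.604, 0.228, 0.101], 0.75)]
lantern [([0.721, -0.071, 0.108], 0.95), ([0.612, -0.325, 0.061], 0.69)]
mug []
cartridge_a [([0.615, -0.398, 0.068], 0.92), ([0.61, -0.324, 0.062], 0.61)]
flask_mid [([0.472, -0.034, 0.104], 0.74), ([0.423, 0.044, 0.132], 0.71), ([0.524, -0.362, 0.117], 0.68), ([0.643, 0.248, 0.09], 0.19)]
grate_top [([0.601, 0.225, 0.098], 0.94)]
shelf_top [([0.641, 0.246, 0.095], 0.88), ([0.524, -0.36, 0.118], 0.42)]
```

View pics/s14.png

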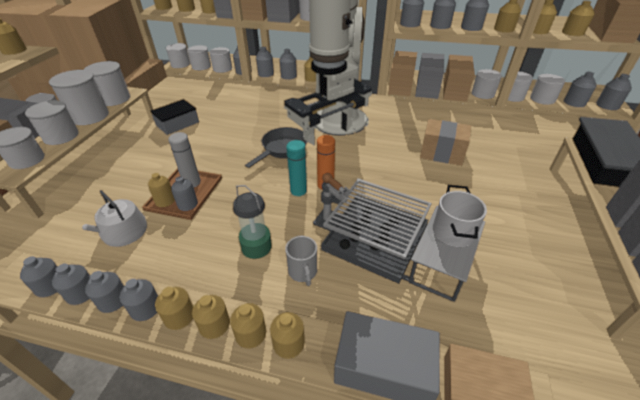

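The full picture shows the flask upright on the tray at (184,160), the handle folded at (330,185), and the other goods where they started. The grate reads 0.098 to 0.101 m, against the shelf's 0.100 m. I'm handing in.

Run:
```python
from workcell import env
print(env.hand_in(), env.state()['time'])
```

```text
the job is handed in; nothing more can be done
the job is handed in; nothing more can be done
```

The job is handed in, at about 26 s of the 72 s allowed; no verdict is reported, so the results below are my own checks.

**What I did:** I stood the steel flask upright on the free half of the tray, at about tray x = -45 mm, y = 0. I then swung the handle upright by its ball and cranked about 295° clockwise. Last, I folded the handle flat again, let go and backed the gripper off upwards.

**Last checks:**
- **Flask:** it stood upright on the tray in the last picture.
- **Grate:** the network reads it at 0.098 to 0.101 m, and the crank angle gives about 55 mm of lift (target 55). The shelf is at 0.100 m.
- **Handle:** the ball is back at its starting pixel, (327.6,177.4) against (327.5,177), so it is folded flat.
- **Other goods:** the network finds the pot, lantern and cartridges within about 6 mm of where they started. It missed the mug in the last picture, but there the mug looks unmoved.
- **Gripper:** it is open and well clear of everything.

**Where checks disagreed:** the grate's corners in the scene picture gave about 0.094 m. The same method read about 8 mm low at the start too, and by it the grate rose about 34 mm, against the 33 mm needed. I therefore took it as level. The network also put the shelf's top at 0.095 m instead of the given 0.100 m; I used the given height.

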